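Open the thinner can by its squeeze-and-turn safety cap

ROBOT

A 6-joint arm with a two-finger parallel gripper is mounted at the origin on a cart in front of the work surface, level with it; the furniture and walls round the work are solid. World frame = base frame: x ahead of the robot, y to its left, z up, the work surface at z = 0. Lengths are in m, angles in degrees, forces in N, time in s.
With the tool pointing down it reaches from about 0.25 to 0.725 m from the base axis. Payload 9.7 kg.
Tool frame: the origin (TCP) lies at the very end of the fingers, on their centre line; the grasp point (between the pads) lies 19 mm behind it; z points along the fingers, y is the line along which they close (so a half turn about z gives the same grasp; the last joint's range is limited). The gripper opens to 85 mm and grips with 20 to 120 N. Pads are 22 mm wide; open, the fingers measure 114 mm over their backs; the gripper's body (76 mm by 85 mm) begins 54 mm behind the grasp point. The pads swing forward as they close: fully open they stand 13 mm farther back than shut.
Start: joints at [-72.422, 4.979, 10.078, 95.1, 0, 90], TCP at [0.166, -0.524, 0.231] pointing down, gripper open.
Joint ranges: [-179.16, 179.16], [-48.56, 103.87], [-65.8, 70.77], [-126.05, 130.52], [-82.76, 87.17], [-180, 180]. Speed limits (degrees/s): [127.2, 127.2, 147.25, 180, 180, 180].

INTERFACE

Orientations are given as [roll, pitch, yaw] about the fixed x, y, z axes, in that order (R = Rz(yaw) Ry(pitch) Rx(roll)).
In Python, from workcell import bot gives the robot as it stands.
- The arm moves only by the tool arm_command, never from a script. Its argument "series" is a list of rows, each a list of 4 numbers: the shift along the tool's x, y, z in m, then the turn about the tool's z in rad. A call has exactly 5 rows; each row is the pose to reach, as a shift and turn from the pose commanded when the call began, along the tool's axes at that moment; what a row does not reach only later rows make up. A row lasts 1/10 s, in which the tool goes at most 50 mm and 8.59 degrees, less where a joint would pass 70% of its speed; a pose out of reach is approached as far as the arm can. A call with a gripper value outside its range is refused whole. "hand" is the finger opening in m, from 0 to 0.0854, set as the call begins (left out, the last holds). The fingers move at their own pace and stop on an object; "grip_force" is the grip in N (left out, the last holds). Time passes only in rows, so rows that repeat a pose let the fingers close, or fill a call up. It gives the time, the measured TCP pose, the force, the opening and the grip force at its end, in the units of the state.
- bot.get_obs(): the state, without advancing time (a new reading comes with each control period).
- bot.camera(name): name is "scene" or "top" or "wrist"; returns a dict with "color" (420x560x3 uint8, blue, green, red), "camera_matrix" (3x3 intrinsics, pixels), "xyz" and "orientation" of the camera in the world; the wrist camera has in their place "T_tool_cam" (4x4, takes a point from camera to tool coordinates, whose origin is the TCP and whose axes are the flange's). Camera axes: x right, y up, looking along -z (the intrinsics and any distortion apply to the point x, -y, -z); pixel columns grow to the right and rows downward; lengths in m; the calibration is good to about 2 mm. A picture is of the moment at which its call begins: read the wrist's pose just before it. There is no depth.
- bot.job_done(): hands the job in; it is judged then, once.
Trained networks look in the newest picture that a camera, given by its name, has taken for a name from the list of things; names that differ only in an ending like _2 or _b are one class to them, and where a whole thing is asked for, a point or a joint stands for the part that bears it (a point fixed in the world has none). Each returns a list of dicts, best first, with "confidence" (0 to 1); they miss things now and then, are a little off and sometimes report something else, mostly with a low value. They report only what shows in the picture. A call takes as long as a camera call. They do not tell look-alikes from the thing itself.
- bot.find_in(camera, target): "location" ([column, row] in pixels, amid what is visible of it).
- bot.mark_of(camera, target): "location" ([column, row] in pixels: a listed point, or the origin of a listed thing).
The state is a dict: "time": time; "q": joint angles; "qd": joint speeds; "joint_efforts": joint torques, N m; "ee_pos": TCP position; "tcp_rot": TCP orientation; "wrist_force": force on the tool from outside, world axes, zero at the start; "torque": the same for the moment, N m; "opening": finger opening in m; "grasp_force": force on a finger pad.
Only numpy, scipy, OpenCV 4.12 (cv2) and the standard library are available. Lean on these libraries where they do the work, as an engineer would, in place of code of your own. Each camera call takes 0.05 s, during which the arm holds its last target. There are 200 camera calls.

TASK

Open the thinner can so that the brushes can be rinsed: squeeze the two orange tabs of its black safety cap together and keep them squeezed while you turn the cap anticlockwise (seen from above) until you feel it come up against its stop, then lift it straight off and stand it upright, open side down, well inside the steel tray. The can only stands there by its own weight and must stay where it is, so do not drag, twist or lift it, do not force the cap or crush the tabs, set the cap down rather than drop it, and leave the other things alone.

Things in the scene. Friction and masses are not known exactly. Their poses are not given: they have to be found in the camera images.
- can: squat thinner can, white with a green band, 130 (x) x 110 (y) x 85 mm (z), about 1.8 kg, loose: only friction holds it (slips at roughly 8 N sideways or 0.5 N m of twist); origin at the centre of its underside. Its neck, 30 mm wide and high, stands in the middle of its top. Black ribs, 6 mm high and 25 to 31 mm from the neck's axis, flank the feet of the cap's tabs at the can's +y and -y sides
- can_neck (a point): centre of the neck's mouth, 115 mm above the can's underside; axes as the can's
- can_corner (a point): top corner of the can at its +x, +y side, 85 mm up; it shows whether the can is shifted or twisted
- cap_grip (a point): on the axis of the black safety cap at the height to squeeze its tabs, 29 mm above the cap's lower rim (116 mm above the table while on the can); z up, y through the two tabs, along the can's y at the start. Cap 46 mm across, 40 mm high, 75 g. Each orange tab is an upright flat plate 16 mm wide, 1 to 40 mm above the rim; outer faces 56 mm apart at rest, 48 mm when both are fully in
- tab_a (a joint): how far the tab on the cap's +y side is squeezed in, m: 0 at rest, 0.004 fully in. The cap is locked against turning until both tabs are in by 3 mm. A tab starts to move at 4 N and is fully in at 10 N; a grip of 15 to 25 N holds both in; over 40 N crushes them
- tab_b (a joint): how far the tab on the cap's -y side is squeezed in, m (0 at rest, 0.004 fully in)
- cap: the same cap, origin at its lower rim. With both tabs in it turns anticlockwise against a light drag (under 0.1 N m) for 32 to 85 degrees, unlike from can to can and not visible, to a hard stop (torque leaps to 0.2 N m or more). At the stop, or up to 3 degrees before, it lifts off (best with the torque eased off); anywhere else the can comes up with it. Over 0.4 N m jams the lugs or twists the can
- tray_floor (a point): centre of the inner floor, 3 mm above the table, of a fixed shallow steel tray 150 (x) x 120 (y) mm with a wall 10 mm high
- orange_pot: bystander: small paint pot with orange paint, 52 mm wide, 75 mm high; origin at its underside
- blue_pot: bystander: small blue paint pot, 57 mm wide, 55 mm high; origin at its underside
- red_dish: bystander: shallow dish of red paint, 69 mm wide, 25 mm high; origin at its underside
- brush_red: bystander: paint brush with red tip lying on the table, 230 mm long along its y axis, 12 mm high
- brush_brown: bystander: brown paint brush lying on the table, 190 mm long along its y axis, 12 mm high
- half_brain_a: bystander: half brain model, 122 x 172 x 72 mm; origin at its underside
Mind the look-alikes: they are no part of the job. Leave any green or pink look-alike of the cap alone.

How it is judged (in metres and radians):
On the way, in this order (a step that is already met when the one before it is completed fails the run):
1. both tabs are squeezed in while the cap is still on the can (value of joint each of tab_a, tab_b above 0.0028 m and distance between cap_grip and can_neck below 0.006 m), for 0.2 s.
2. the cap is turned out of its lock, still down on the neck (angle between the y axis of cap_grip and the y axis of can, either way round above 0.4 rad and distance between cap_grip and can_neck below 0.006 m), for 0.1 s.
3. the cap is lifted clear above the neck (z of cap_grip in the frame of can_neck above 0.035 m and contact force between the fingers and cap above 1 N), for 0.1 s.
At the end, for the whole second after the job is handed in: the cap stands upright (tilt under 0.1 rad), at rest and let go, on the floor of the tray, its axis within 45 mm (x) and 30 mm (y) of the tray's centre; the can stands within 8 mm of where it stood, neither shifted nor twisted (x of cap_grip in the frame of tray_floor between -0.045 and 0.045 m and y of cap_grip in the frame of tray_floor between -0.03 and 0.03 m and z of cap_grip in the frame of tray_floor below 0.034 m and angle between cap_grip's own z axis and vertical below 0.1 rad and linear speed of cap below 0.02 m/s and distance of each of can_corner, can from where it was at the start of the episode below 0.008 m); the robot touches nothing.
It fails at once if the can is dragged, twisted or lifted: its corner or its origin moves by more than 8 mm (distance of any of can_corner, can from where it was at the start of the episode above 0.008 m).
It fails at once if the tabs are crushed: the two fingers together press on the cap with more than 80 N (contact force between the fingers and cap above 80 N).
It fails at once if the cap is forced (against its stop or lock, pulled or pressed): more than 60 N between cap and can, all their contacts added up (contact force between cap and can above 60 N).
It fails at once if the cap is dropped: let go more than 20 mm above the tray's floor or the table, away from the can (contact force between the fingers and cap below 0.05 N and height (world z) of cap above 0.023 m and horizontal distance between cap and can above 0.08 m).
It fails at once if a bystander is moved by more than 20 mm (distance of any of orange_pot, blue_pot, red_dish, brush_red, brush_brown, half_brain_a from where it was at the start of the episode above 0.02 m).
It also fails if it takes over 70 s, if anything falls off the work surface, if the arm or the gripper's body presses on something with over 40 N, if the wrist force passes 120 N, or if a joint passes its speed limit or range.

## Working session

There is one attempt and no reset: what is moved stays moved. The work goes in short steps, Python scripts to look and compute and a tool call to move; the robot and the scene stay as the last step left them, time stands still between calls to the robot, and variables do not carry over. Pictures are saved under pics/ and viewed, at most 10 in all, crops included, and the job is handed in when it is done.

Besides the shell and the picture viewer there is one more tool, called after ">>>" by a JSON object that holds its "fn" and its "kwargs". arm_command: Moves the arm, as the interface text tells. Its arguments: {"type":"object","properties":{"series":{"type":"array"},"hand":{"type":"number"},"grip_force":{"type":"number"}},"required":["series"]}

```bash
mkdir -p pics; ls; cat > h.py <<'E'
import numpy as np, cv2
from scipy.spatial.transform import Rotation as R
from workcell import bot
def pose(c,o=None):
    if "T_tool_cam" in c:
        o=o or bot.get_obs(); T=np.eye(4)
        T[:3,:3]=R.from_euler('xyz',o['tcp_rot'],degrees=True).as_matrix();T[:3,3]=o['ee_pos']
        T=T@np.array(c['T_tool_cam']); return T[:3,:3],T[:3,3]
    q=np.array(c['orientation'],float)
    M=q if q.shape==(3,3) else (R.from_euler('xyz',q,degrees=True).as_matrix() if q.size==3 else R.from_quat(q).as_matrix())
    return M,np.array(c['xyz'])
def ray(c,px,o=None):
    M,t=pose(c,o);K=np.array(c['camera_matrix'])
    v=np.linalg.inv(K)@[px[0],px[1],1]; d=M@(v*[1,-1,-1]); return t,d/np.linalg.norm(d)
def onz(c,px,z,o=None):
    t,d=ray(c,px,o); return t+d*(z-t[2])/d[2]
def proj(c,p,o=None):
    M,t=pose(c,o); q=(M.T@(np.array(p)-t))*[1,-1,-1]; q=np.array(c['camera_matrix'])@q; return q[:2]/q[2]
E
python3 - <<'E'
from h import *
print(bot.get_obs())
Z={'can':0,'can_neck':.115,'can_corner':.085,'cap_grip':.116,'tray_floor':.003}
ims=[]
for n in ['top','scene','wrist']:
    o=bot.get_obs();c=bot.camera(n);cv2.imwrite(f'pics/{n}0.png',c['color']);ims.append(c['color'])
    print(n,{k:v for k,v in c.items() if k!='color'})
    for k,z in Z.items():
        for m in bot.mark_of(n,k)[:4]: print(k,np.round(m['location'],1),round(m['confidence'],2),np.round(onz(c,m['location'],z,o),4))
E
```

```text
pics
{'time': 0.0, 'q': array([-7.24196639e+01,  5.01083246e+00,  1.00352319e+01,  9.50987917e+01,
        5.98693029e-04,  9.00004504e+01]), 'qd': array([-0.09118261,  0.0032658 , -0.10726234,  0.05490552, -0.04569657,
        0.02373976]), 'joint_efforts': array([ 4.82615851e-04, -5.20383132e+01,  4.64810729e+01,  1.61616696e-02,
        1.62463207e-04,  8.76835799e-06]), 'ee_pos': array([ 0.16606011, -0.52410198,  0.2305926 ]), 'tcp_rot': array([-1.79925608e+02, -5.98107743e-04,  1.75798849e+01]), 'wrist_force': array([ 0.0471982 , -0.38858146,  0.06073898]), 'torque': array([ 0.00174556, -0.04930532,  0.03017501]), 'grasp_force': 0.0, 'opening': 0.08538408210994115}
top {'camera_matrix': array([[427.82398651,   0.        , 283.04949517],
       [  0.        , 427.82398651, 210.83224678],
       [  0.        ,   0.        ,   1.        ]]), 'xyz': array([ 0.46868992, -0.03493169,  1.35348764]), 'orientation': array([  4.40713409,   0.28431562, -90.77756282])}
can [311.9 242.5] 0.78 [ 0.4716 -0.1193  0.    ]
can_neck [313.2 242.7] 0.84 [ 0.4708 -0.1158  0.115 ]
can_corner [298.1 21
[... 712 characters left out ...]
16 ]
cap_grip [350.5 202.3] 0.56 [ 0.3995 -0.2028  0.116 ]
cap_grip [277.8 199.1] 0.54 [ 0.5482 -0.0392  0.116 ]
tray_floor [243.7 259.2] 0.62 [0.5013 0.1328 0.003 ]
wrist {'camera_matrix': array([[319.32815904,   0.        , 281.0592904 ],
       [  0.        , 319.32815904, 213.50428326],
       [  0.        ,   0.        ,   1.        ]]), 'T_tool_cam': array([[-3.77027640e-04,  9.45137574e-01,  3.26672350e-01,
         8.47031851e-02],
       [ 9.99999907e-01,  2.88609641e-04,  3.19132575e-04,
        -2.52604726e-04],
       [ 2.07343398e-04,  3.26672440e-01, -9.45137595e-01,
        -1.43585579e-01],
       [ 0.00000000e+00,  0.00000000e+00,  0.00000000e+00,
         1.00000000e+00]])}
```

```bash
python3 - <<'E'
import cv2
a=cv2.imread('pics/top0.png');b=cv2.imread('pics/scene0.png')
cv2.imwrite('pics/topc.png',cv2.resize(a[130:350,130:423],(800,600),interpolation=cv2.INTER_CUBIC))
cv2.imwrite('pics/scc.png',cv2.resize(b[150:330,170:410],(800,600),interpolation=cv2.INTER_CUBIC))
E
```

```text
(no output)
```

View pics/topc.png

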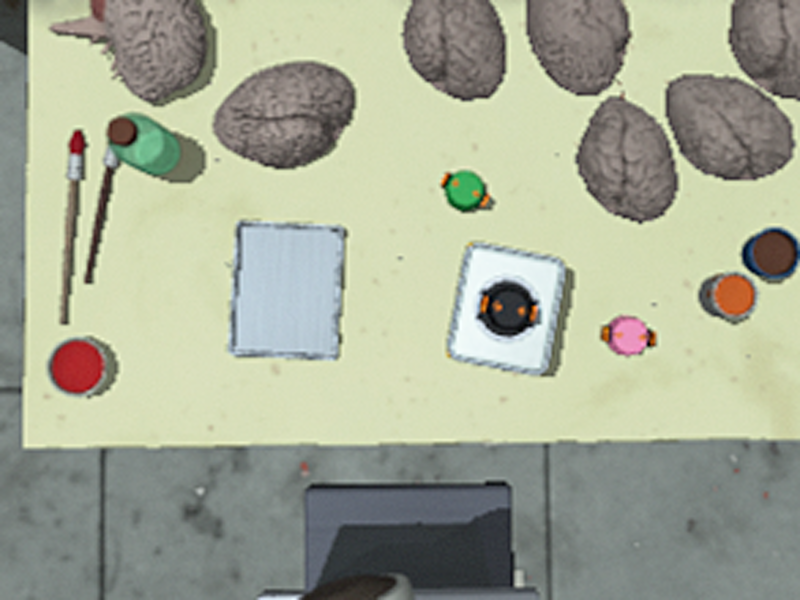

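View pics/scc.png

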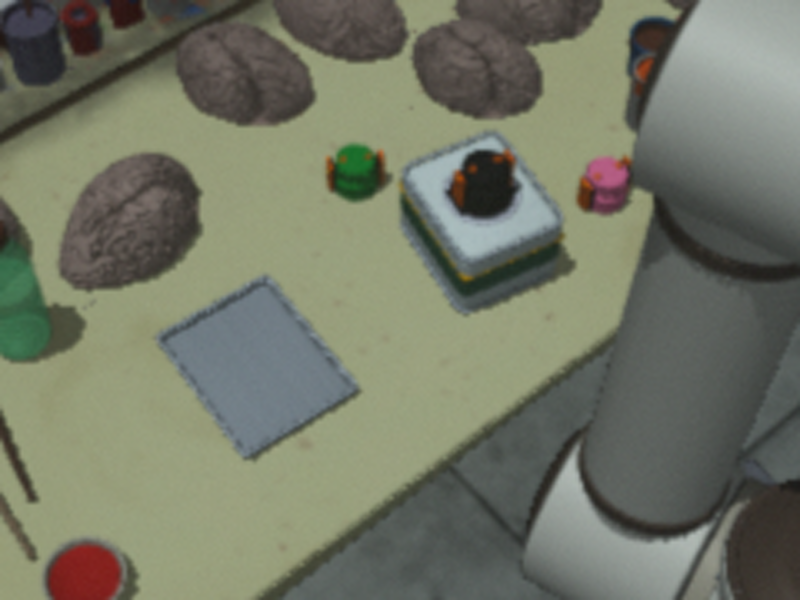

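The black cap on the white can (top px 317,243) fits; the green one (301,200) and the pink one (360,254) stand loose on the table, so they're look-alikes. I'll move above the black cap and look at it from close by.

>>> {"fn": "arm_command", "kwargs": {"series": [[0.03,-0.02,0,0.05],[0.07,-0.05,0,0.1],[0.11,-0.08,0,0.14],[0.15,-0.11,0,0.19],[0.18,-0.13,0,0.24]]}}

```text
time: 1.4
ee_pos: [0.2994, -0.3438, 0.2316]
tcp_rot: [180.0, -0.0, 3.7]
wrist_force: [1.0, -0.7, 0.4]
opening: 0.0856
grasp_force: 0.0
```

>>> {"fn": "arm_command", "kwargs": {"series": [[0.03,-0.035,0,0.05],[0.065,-0.07,0,0.1],[0.095,-0.105,0,0.15],[0.125,-0.14,0,0.2],[0.15,-0.17,0,0.24]]}}

```text
time: 1.9
ee_pos: [0.4378, -0.1644, 0.2315]
tcp_rot: [180.0, -0.0, -10.0]
wrist_force: [1.3, -0.5, 0.1]
opening: 0.0856
grasp_force: 0.0
```

>>> {"fn": "arm_command", "kwargs": {"series": [[0.02,-0.02,0,0],[0.04,-0.035,0,0],[0.045,-0.035,0,0],[0.045,-0.035,0,0],[0.045,-0.035,0,0]]}}

```text
time: 2.4
ee_pos: [0.4866, -0.1401, 0.2313]
tcp_rot: [180.0, 0.0, -10.0]
wrist_force: [-0.6, 0.3, 0.2]
opening: 0.0853
grasp_force: 0.0
```

```bash
cat > look.py <<'E'
from h import *
import sys
o=bot.get_obs();c=bot.camera('wrist');t=sys.argv[1];cv2.imwrite(f'pics/w{t}.png',c['color'])
print(o['time'],o['q'],o['ee_pos'],o['tcp_rot'],o['wrist_force'],o['torque'])
Z={'can':0,'can_neck':.115,'can_corner':.085,'cap_grip':.116,'tray_floor':.003}
for k,z in Z.items():
    for m in bot.mark_of('wrist',k)[:4]: print(k,np.round(m['location'],1),round(m['confidence'],2),np.round(onz(c,m['location'],z,o),4))
E
python3 look.py 1
```

```text
2.4 [-1.60611305e+01 -9.92530920e-01  3.93745450e+00  9.49528587e+01
 -8.25216672e-03  1.73894148e+02] [ 0.48655502 -0.1401221   0.23128826] [ 1.79994228e+02  2.36213174e-02 -9.95527810e+00] [-0.57598968  0.30488141  0.21242509] [-0.01464038 -0.02255417  0.00117848]
can [270.2 191.8] 0.82 [ 0.4719 -0.1237  0.    ]
can_corner [207.7 145.8] 0.71 [ 0.5456 -0.0834  0.085 ]
cap_grip [395.9 207.9] 0.77 [ 0.4697 -0.2361  0.116 ]
cap_grip [263.4 223.8] 0.76 [ 0.475  -0.1221  0.116 ]
cap_grip [202.1  75.8] 0.76 [ 0.599  -0.0996  0.116 ]
tray_floor [ 64.8 206.4] 0.7 [0.498  0.1269 0.003 ]
tray_floor [529.   97.2] 0.31 [ 0.5288 -0.4225  0.003 ]
```

View pics/w1.png

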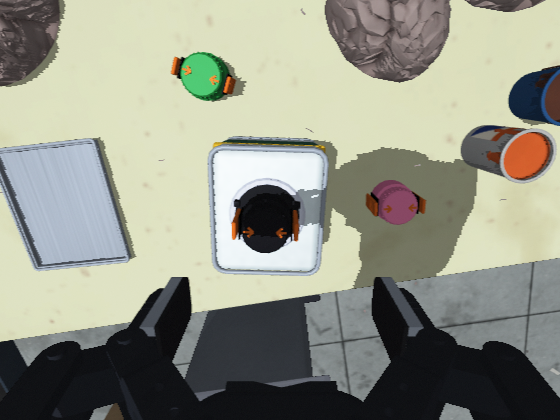

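Wrist view: the black cap with orange tabs sits at (267,220) on the white can. The green cap (203,76) and pink cap (394,202) stand loose, so they're decoys. Next I'll fit the can's yaw and centre and check in an enlarged crop.

```bash
cat > fit.py <<'E'
from h import *
def warp(c,o,z,cx,cy,w=.2,s=2000):
    n=int(w*s); W=[(cx+dx,cy+dy,z) for dx,dy in((-w/2,-w/2),(w/2,-w/2),(w/2,w/2),(-w/2,w/2))]
    H=cv2.getPerspectiveTransform(np.float32([proj(c,p,o) for p in W]),np.float32([[0,0],[n,0],[n,n],[0,n]]))
    return cv2.warpPerspective(c['color'],H,(n,n),flags=cv2.INTER_CUBIC)  # col=x,row=y world
def rect(c,o,z,cx,cy,mask,w=.2,s=2000):
    m=mask(warp(c,o,z,cx,cy,w,s)).astype(np.uint8)
    m=cv2.morphologyEx(m,cv2.MORPH_OPEN,np.ones((7,7)))
    k,l,st,ce=cv2.connectedComponentsWithStats(m);i=1+np.argmax(st[1:,4])
    p=np.argwhere(l==i)[:,::-1].astype(np.float32)
    (x,y),(a,b),g=cv2.minAreaRect(p); return np.round([cx-w/2+x/s,cy-w/2+y/s,a/s,b/s,g],4)
white=lambda im:(im.min(2)>205)&(im.max(2).astype(int)-im.min(2)<30)
E
python3 - <<'E'
from fit import *
o=bot.get_obs();c=bot.camera('wrist')
print('white',rect(c,o,.085,.472,-.122,white))
im=c['color'];hsv=cv2.cvtColor(im,cv2.COLOR_BGR2HSV)
m=((hsv[...,0]>5)&(hsv[...,0]<18)&(hsv[...,1]>170)&(hsv[...,2]>110)).astype(np.uint8)
k,l,st,ce=cv2.connectedComponentsWithStats(m)
for i in range(1,k):
    if st[i,4]>15 and 215<ce[i,0]<320 and 190<ce[i,1]<260: print(st[i],ce[i],onz(c,ce[i],.127,o))
cr=cv2.resize(im[125:290,195:345],None,fx=3.6,fy=3.6,interpolation=cv2.INTER_CUBIC);w=cv2.resize(warp(c,o,.127,.472,-.122,.1,4000),(250,250))
cv2.imwrite('pics/crop1.png',cr)
E
```

```text
white [ 0.4732 -0.1227  0.0983  0.1193 78.3106]
[232 221   4  19  68] [233.51470588 230.25      ] [ 0.47795804 -0.09758918  0.127     ]
[295 225   4  16  48] [296.04166667 231.95833333] [ 0.4673532  -0.14890604  0.127     ]
[243 228  10   9  37] [248.43243243 232.        ] [ 0.47424294 -0.1095647   0.127     ]
[277 229   9   9  37] [280.37837838 233.08108108] [ 0.46862961 -0.13578837  0.127     ]
```

View pics/crop1.png

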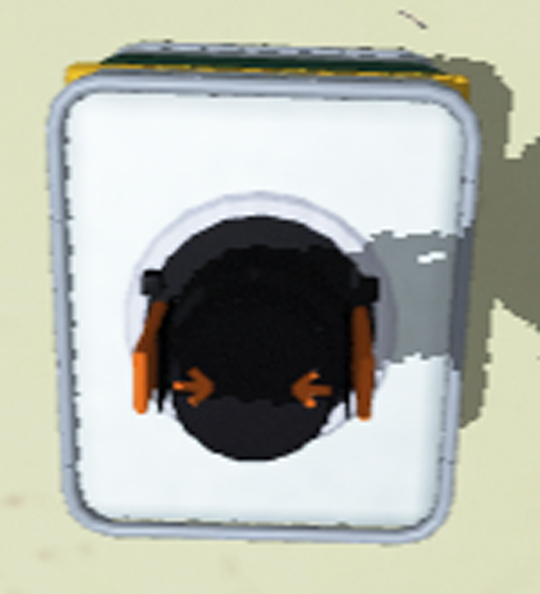

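The crop confirms it: black cap, orange tabs left and right, arrows pointing inward, on the white can. Centre about (0.472, -0.123), yaw about -11.8°. I'll line up above it.

>>> {"fn": "arm_command", "kwargs": {"series": [[-0.009,-0.007,0.01,0.016],[-0.017,-0.0145,0.02,0.032],[-0.017,-0.0145,0.035,0.032],[-0.017,-0.0145,0.05,0.032],[-0.017,-0.0145,0.05,0.032]]}}

```text
time: 3.25
ee_pos: [0.472, -0.1223, 0.1796]
tcp_rot: [-180.0, 0.2, -11.8]
wrist_force: [0.1, 0.8, 0.4]
opening: 0.0854
grasp_force: 0.0
```

>>> {"fn": "arm_command", "kwargs": {"series": [[0,0,0,0],[0,0,0,0],[0,0,0,0],[0,0,0,0],[0,0,0,0]]}}

```text
time: 3.75
ee_pos: [0.473, -0.1225, 0.1816]
tcp_rot: [180.0, -0.0, -11.8]
wrist_force: [0.2, 0.9, 0.0]
opening: 0.0856
grasp_force: 0.0
```

```bash
cat > l2.py <<'E'
from fit import *
import sys
o=bot.get_obs();c=bot.camera('wrist');print(o['q'],o['ee_pos'],o['tcp_rot'],o['wrist_force'],o['torque'])
print('white',rect(c,o,.085,.472,-.122,white))
im=c['color'];hsv=cv2.cvtColor(im,cv2.COLOR_BGR2HSV)
m=((hsv[...,0]>5)&(hsv[...,0]<18)&(hsv[...,1]>170)&(hsv[...,2]>110)).astype(np.uint8)
k,l,st,ce=cv2.connectedComponentsWithStats(m)
u=proj(c,[.4722,-.1228,.127],o)
for i in range(1,k):
    if st[i,4]>15 and np.linalg.norm(ce[i]-u)<80: print(st[i],ce[i],onz(c,ce[i],.127,o))
for n in ('wrist',):
    for m in bot.mark_of(n,'cap_grip')[:3]: print(np.round(m['location']),m['confidence'],onz(c,m['location'],.116,o))
cv2.imwrite(f'pics/{sys.argv[1]}.png',im)
E
python3 l2.py a2
```

```text
[-1.45198238e+01 -4.18108853e+00 -4.64762618e+00  8.95121789e+01
  4.49523288e-04  1.77239501e+02] [ 0.47300206 -0.12249895  0.18155643] [ 1.79999424e+02 -2.12803701e-02 -1.17593241e+01] [0.2144764  0.93950991 0.00305462] [ 0.0084727  -0.04091755  0.09570004]
white [ 0.4735 -0.1224  0.098   0.1184 78.3106]
[242 227   5  21  73] [243.83561644 236.52054795] [ 0.47786677 -0.09741946  0.127     ]
[320 227   5  21  79] [322.05063291 236.84810127] [ 0.46688314 -0.14893577  0.127     ]
[257 233  12  11  65] [263.29230769 237.43076923] [ 0.47454404 -0.11009718  0.127     ]
[298 233  12  11  56] [302.71428571 237.83928571] [ 0.46882753 -0.13605381  0.127     ]
[200.  52.] 0.88 [ 0.59342654 -0.09825971  0.116     ]
[282. 230.] 0.76 [ 0.47261036 -0.12253034  0.116     ]
[430. 202.] 0.65 [ 0.47259203 -0.2259583   0.116     ]
```

View pics/a2.png

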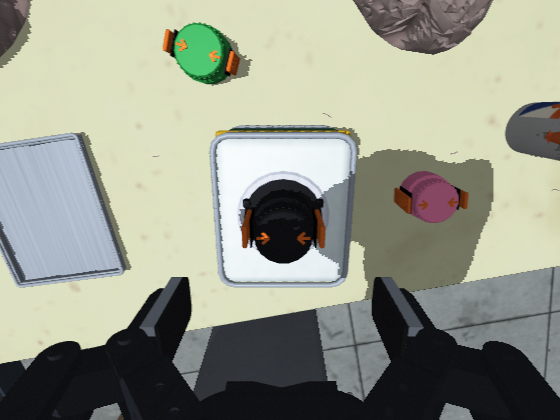

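>>> {"fn": "arm_command", "kwargs": {"series": [[0,0.0005,0.02,0],[0,0.0005,0.04,0],[0,0.0005,0.055,0],[0,0.0005,0.07,0],[0,0.0005,0.075,0]]}}

```text
time: 4.35
ee_pos: [0.4722, -0.1228, 0.1047]
tcp_rot: [-180.0, 0.1, -11.8]
wrist_force: [-1.0, -0.4, 0.7]
opening: 0.0855
grasp_force: 0.0
```

>>> {"fn": "arm_command", "kwargs": {"series": [[0,0,0.004,0],[0,0,0.008,0],[0,0,0.0095,0],[0,0,0.0095,0],[0,0,0.0095,0]]}}

```text
time: 4.85
ee_pos: [0.4729, -0.123, 0.0972]
tcp_rot: [180.0, -0.0, -11.8]
wrist_force: [-1.3, -0.5, 0.6]
opening: 0.0853
grasp_force: 0.0
```

```bash
python3 l2.py a3
```

```text
[-1.45753989e+01 -3.95093388e+00 -1.37391298e+01  8.01809883e+01
 -3.36984753e-04  1.77179754e+02] [ 0.47294299 -0.12297733  0.09717679] [ 1.79998147e+02 -3.07618443e-02 -1.17551521e+01] [-1.32399932 -0.47449473  0.58572964] [0.01949542 0.01970311 0.03132735]
white [ 5.07000e-01 -1.29500e-01  9.80000e-02  5.03000e-02  7.82317e+01]
[217 301   9  31 205] [220.82439024 315.69268293] [ 0.47761104 -0.09739866  0.127     ]
[341 301   9  31 209] [345.04784689 315.78947368] [ 0.46682452 -0.14893676  0.127     ]
[241 310  20  18 155] [251.83870968 318.29032258] [ 0.47365202 -0.1099621   0.127     ]
[306 310  20  18 154] [314.14935065 318.42207792] [ 0.46818288 -0.13588755  0.127     ]
[282. 302.] 0.93 [ 0.47146673 -0.12254188  0.116     ]
[163.  31.] 0.8 [ 0.58722687 -0.10483579  0.116     ]
[482. 235.] 0.61 [ 0.48680667 -0.21230399  0.116     ]
```

View pics/a3.png

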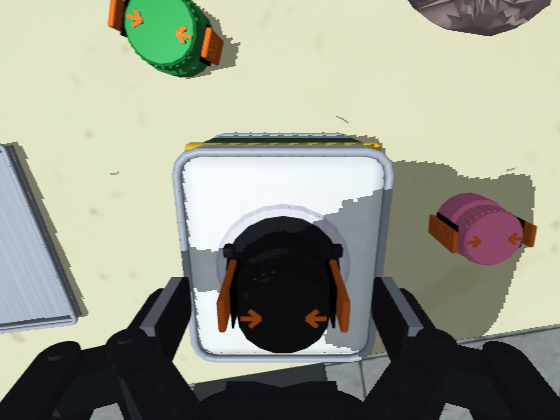

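The open fingers straddle the tabs, which sit at (221,316) and (345,316), symmetric about column 283. Squeezing now at 20 N.

>>> {"fn": "arm_command", "kwargs": {"series": [[-0.001,0,0,0],[-0.001,0,0,0],[-0.001,0,0,0],[-0.001,0,0,0],[-0.001,0,0,0]], "hand": 0.04, "grip_force": 20}}

```text
time: 5.45
ee_pos: [0.4719, -0.1227, 0.0975]
tcp_rot: [-180.0, -0.0, -11.8]
wrist_force: [-1.2, 0.6, 6.3]
opening: 0.0469
grasp_force: 25.3
```

>>> {"fn": "arm_command", "kwargs": {"series": [[0,0,0,0],[0,0,0,0],[0,0,0,0],[0,0,0,0],[0,0,0,0]]}}

```text
time: 5.95
ee_pos: [0.4719, -0.1227, 0.0975]
tcp_rot: [-180.0, -0.0, -11.8]
wrist_force: [-1.6, 1.4, 6.0]
opening: 0.0471
grasp_force: 25.3
```

```bash
python3 l2.py a4
```

```text
[-1.45796140e+01 -4.11293727e+00 -1.38613902e+01  8.02159896e+01
  7.86001780e-03  1.77174925e+02] [ 0.47186706 -0.1226925   0.09745219] [-1.79993902e+02 -3.59016463e-02 -1.17545381e+01] [-1.5507066   1.40757063  6.02472239] [0.15859932 0.4886965  0.00843671]
white [ 4.97400e-01 -1.27500e-01  9.81000e-02  6.96000e-02  7.82749e+01]
[226 296   8  31 176] [229.49431818 310.82954545] [ 0.47795433 -0.10124462  0.127     ]
[329 296   8  31 179] [332.65363128 310.83798883] [ 0.46906835 -0.14390126  0.127     ]
[239 305  20  18 155] [250.11612903 313.4       ] [ 0.47492649 -0.10947021  0.127     ]
[304 305  20  18 153] [311.92810458 313.46405229] [ 0.46955641 -0.13510404  0.127     ]
[164.  30.] 0.96 [ 0.58633169 -0.10454359  0.116     ]
[485. 233.] 0.9 [ 0.48629736 -0.21346267  0.116     ]
[277. 298.] 0.73 [ 0.4726689  -0.12058998  0.116     ]
```

Both tabs are in (opening 47 mm). Now I'll turn anticlockwise in stages, reading the torque each time.

>>> {"fn": "arm_command", "kwargs": {"series": [[0,0,0,-0.03],[0,0,0,-0.07],[0,0,0,-0.12],[0,0,0,-0.17],[0,0,0,-0.17]]}}

```text
time: 6.55
ee_pos: [0.4722, -0.1229, 0.0976]
tcp_rot: [180.0, -0.1, -1.9]
wrist_force: [-0.3, -0.3, 5.5]
opening: 0.0473
grasp_force: 25.2
```

```bash
cat > s.py <<'E'
from workcell import bot
import numpy as np
o=bot.get_obs();print(o['time'],'yaw',o['tcp_rot'][2].round(2),'F',o['wrist_force'].round(2),'T',o['torque'].round(3),'e6',round(o['joint_efforts'][5],3),'p',o['ee_pos'].round(4),o['opening'].round(4),round(o['grasp_force'],1))
E
python3 s.py; sleep 0; python3 s.py
```

```text
Traceback (most recent call last):
  File "s.py", line 3, in <module>
    o=bot.get_obs();print(o['time'],'yaw',o['tcp_rot'][2].round(2),'F',o['wrist_force'].round(2),'T',o['torque'].round(3),'e6',round(o['joint_efforts'][5],3),'p',o['ee_pos'].round(4),o['opening'].round(4),round(o['grasp_force'],1))
                                                                                                                                                                                       ^^^^^^^^^^^^^^^^^^
AttributeError: 'float' object has no attribute 'round'
Traceback (most recent call last):
  File "s.py", line 3, in <module>
    o=bot.get_obs();print(o['time'],'yaw',o['tcp_rot'][2].round(2),'F',o['wrist_force'].round(2),'T',o['torque'].round(3),'e6',round(o['joint_efforts'][5],3),'p',o['ee_pos'].round(4),o['opening'].round(4),round(o['grasp_force'],1))
                                                                                                                                                                                       ^^^^^^^^^^^^^^^^^^
AttributeError: 'float' object has no attribute 'round'
```

```bash
sed -i "s/o\['opening'\].round(4)/round(o['opening'],4)/" s.py; python3 s.py
```

```text
6.55 yaw -1.92 F [-0.27 -0.35  5.47] T [0.021 0.158 0.005] e6 -0.614 p [ 0.4722 -0.1229  0.0976] 0.0473 25.2
```

>>> {"fn": "arm_command", "kwargs": {"series": [[0,0,0,-0.04],[0,0,0,-0.09],[0,0,0,-0.14],[0,0,0,-0.18],[0,0,0,-0.18]]}}

```text
time: 7.05
ee_pos: [0.4723, -0.1229, 0.0976]
tcp_rot: [180.0, -0.1, 8.4]
wrist_force: [-0.6, 0.3, 5.1]
opening: 0.0471
grasp_force: 25.2
```

```bash
python3 l2.py a5; python3 s.py
```

```text
[-1.45825210e+01 -4.11188742e+00 -1.38394182e+01  8.01770544e+01
 -1.85198554e-03  1.57038945e+02] [ 0.47230858 -0.12288284  0.09764219] [ 1.79961073e+02 -8.71326653e-02  8.37856214e+00] [-0.58684971  0.32948702  5.14820467] [-0.02346739  0.08121918  0.00893041]
white [ 0.4776 -0.1227  0.0976  0.1107 78.2118]
[226 296   8  31 175] [229.48       310.86285714] [ 0.47061895 -0.10068743  0.127     ]
[329 296   8  31 178] [332.70786517 310.71910112] [ 0.47702265 -0.14388487  0.127     ]
[239 305  20  18 154] [250.19480519 313.31168831] [ 0.47066956 -0.10949776  0.127     ]
[304 305  20  18 154] [311.94155844 313.45454545] [ 0.47439812 -0.1354343   0.127     ]
[278. 300.] 0.59 [ 0.47155055 -0.12114826  0.116     ]
[456. 294.] 0.57 [ 0.48623906 -0.20087626  0.116     ]
7.15 yaw 8.3 F [-0.49  0.45  5.68] T [-0.009  0.059 -0.017] e6 -0.025 p [ 0.4723 -0.1229  0.0976] 0.047 25.2
```

>>> {"fn": "arm_command", "kwargs": {"series": [[0,0,0,-0.04],[0,0,0,-0.08],[0,0,0,-0.12],[0,0,0,-0.16],[0,0,0,-0.18]]}}

```text
time: 7.65
ee_pos: [0.4723, -0.1229, 0.0976]
tcp_rot: [179.9, -0.1, 18.7]
wrist_force: [0.6, 0.9, 5.0]
opening: 0.0468
grasp_force: 25.2
```

```bash
python3 s.py
```

```text
7.65 yaw 18.69 F [0.59 0.9  5.03] T [-0.019  0.061 -0.036] e6 0.046 p [ 0.4723 -0.1229  0.0976] 0.0468 25.2
```

>>> {"fn": "arm_command", "kwargs": {"series": [[0,0,0,-0.007],[0,0,0,-0.014],[0,0,0,-0.021],[0,0,0,-0.028],[0,0,0,-0.035]]}}

```text
time: 8.15
ee_pos: [0.4723, -0.1229, 0.0976]
tcp_rot: [179.9, -0.1, 20.6]
wrist_force: [0.1, -0.5, 4.9]
opening: 0.0468
grasp_force: 25.2
```

```bash
python3 s.py
```

```text
8.15 yaw 20.63 F [ 0.12 -0.45  4.93] T [-0.02   0.007 -0.02 ] e6 0.089 p [ 0.4723 -0.1229  0.0976] 0.0468 25.2
```

>>> {"fn": "arm_command", "kwargs": {"series": [[0,0,0,-0.01],[0,0,0,-0.02],[0,0,0,-0.03],[0,0,0,-0.04],[0,0,0,-0.04]]}}

```text
time: 8.65
ee_pos: [0.4723, -0.1229, 0.0977]
tcp_rot: [179.9, -0.1, 22.9]
wrist_force: [-0.2, -0.5, 5.1]
opening: 0.047
grasp_force: 25.2
```

```bash
python3 s.py
```

```text
8.65 yaw 22.92 F [-0.19 -0.48  5.09] T [-0.069  0.053 -0.013] e6 -0.145 p [ 0.4723 -0.1229  0.0977] 0.047 25.2
```

>>> {"fn": "arm_command", "kwargs": {"series": [[0,0,0,-0.01],[0,0,0,-0.02],[0,0,0,-0.03],[0,0,0,-0.04],[0,0,0,-0.04]]}}

```text
time: 9.15
ee_pos: [0.4723, -0.1229, 0.0976]
tcp_rot: [179.9, -0.1, 25.2]
wrist_force: [-0.6, 0.2, 4.6]
opening: 0.0468
grasp_force: 25.2
```

```bash
python3 s.py
```

```text
9.15 yaw 25.22 F [-0.56  0.18  4.62] T [-0.062  0.074 -0.013] e6 -0.147 p [ 0.4723 -0.1229  0.0976] 0.0468 25.2
```

>>> {"fn": "arm_command", "kwargs": {"series": [[0,0,0,-0.01],[0,0,0,-0.02],[0,0,0,-0.03],[0,0,0,-0.04],[0,0,0,-0.04]]}}

```text
time: 9.65
ee_pos: [0.4723, -0.1229, 0.0976]
tcp_rot: [179.9, -0.1, 27.5]
wrist_force: [-1.1, -0.5, 5.9]
opening: 0.0471
grasp_force: 25.2
```

```bash
python3 s.py
```

```text
9.65 yaw 27.51 F [-1.09 -0.48  5.87] T [-0.094  0.077 -0.015] e6 -0.146 p [ 0.4723 -0.1229  0.0976] 0.0471 25.2
```

>>> {"fn": "arm_command", "kwargs": {"series": [[0,0,0,-0.01],[0,0,0,-0.02],[0,0,0,-0.03],[0,0,0,-0.04],[0,0,0,-0.04]]}}

```text
time: 10.15
ee_pos: [0.4723, -0.123, 0.0976]
tcp_rot: [179.9, -0.1, 29.8]
wrist_force: [-0.1, -0.3, 4.7]
opening: 0.0467
grasp_force: 25.1
```

```bash
python3 s.py
```

```text
10.15 yaw 29.79 F [-0.13 -0.29  4.68] T [-0.087  0.034 -0.08 ] e6 -0.259 p [ 0.4723 -0.123   0.0976] 0.0467 25.1
```

>>> {"fn": "arm_command", "kwargs": {"series": [[0,0,0,-0.01],[0,0,0,-0.02],[0,0,0,-0.02],[0,0,0,-0.02],[0,0,0,-0.02]]}}

```text
time: 10.65
ee_pos: [0.4723, -0.1229, 0.0976]
tcp_rot: [179.9, -0.1, 30.9]
wrist_force: [0.7, -0.1, 5.5]
opening: 0.0469
grasp_force: 25.1
```

```bash
python3 s.py
```

```text
10.65 yaw 30.9 F [ 0.74 -0.09  5.47] T [-0.061  0.025 -0.292] e6 -0.244 p [ 0.4723 -0.1229  0.0976] 0.0469 25.1
```

The torque leapt to 0.29 N m, so this looks like the stop. I'll confirm with a second reading and ease off.

```bash
python3 l2.py a6; python3 s.py
```

```text
[-1.45889012e+01 -4.11108242e+00 -1.38417959e+01  8.01751572e+01
 -3.46761046e-03  1.34506764e+02] [ 0.47228645 -0.12294154  0.09761386] [ 1.79930439e+02 -6.35109959e-02  3.09043700e+01] [ 0.74222615 -0.08678894  5.47078895] [-0.06114875  0.02518117 -0.29205489]
white [ 0.474  -0.1214  0.0968  0.1179 78.2118]
[225 296   8  31 166] [229.24096386 310.52409639] [ 0.4625245  -0.10297091  0.127     ]
[330 297   7  30 157] [332.66242038 311.31210191] [ 0.48461135 -0.14073241  0.127     ]
[240 305  19  17 147] [250.19727891 313.29931973] [ 0.46584921 -0.11125163  0.127     ]
[304 305  20  18 141] [311.87943262 313.38297872] [ 0.47922659 -0.13373994  0.127     ]
[342.   6.] 0.8 [ 0.58217106 -0.08103491  0.116     ]
[279. 296.] 0.65 [ 0.47296842 -0.12116593  0.116     ]
10.75 yaw 30.91 F [-0.33  0.09  5.44] T [-0.055  0.022 -0.217] e6 -0.244 p [ 0.4723 -0.1229  0.0976] 0.0469 25.1
```

>>> {"fn": "arm_command", "kwargs": {"series": [[0,0,0,0.005],[0,0,0,0.01],[0,0,0,0.015],[0,0,0,0.015],[0,0,0,0.015]]}}

```text
time: 11.25
ee_pos: [0.4723, -0.1229, 0.0976]
tcp_rot: [179.9, -0.1, 30.1]
wrist_force: [0.1, -0.5, 6.1]
opening: 0.0467
grasp_force: 25.1
```

```bash
python3 s.py
```

```text
11.25 yaw 30.05 F [ 0.1  -0.52  6.1 ] T [-0.107  0.03  -0.129] e6 -0.123 p [ 0.4723 -0.1229  0.0976] 0.0467 25.1
```

>>> {"fn": "arm_command", "kwargs": {"series": [[0,0,0,0.008],[0,0,0,0.008],[0,0,-0.0005,0.008],[0,0,-0.001,0.008],[0,0,-0.0015,0.008]]}}

```text
time: 11.75
ee_pos: [0.4722, -0.1229, 0.0984]
tcp_rot: [180.0, -0.0, 29.6]
wrist_force: [3.6, -1.8, 0.2]
opening: 0.0468
grasp_force: 23.9
```

```bash
python3 s.py
```

```text
11.75 yaw 29.61 F [ 3.56 -1.75  0.18] T [-0.353 -0.64  -0.078] e6 -0.093 p [ 0.4722 -0.1229  0.0984] 0.0468 23.9
```

>>> {"fn": "arm_command", "kwargs": {"series": [[0,0,-0.0005,0],[0,0,-0.001,0],[0,0,-0.0015,0],[0,0,-0.002,0],[0,0,-0.002,0]]}}

```text
time: 12.25
ee_pos: [0.4718, -0.1228, 0.0999]
tcp_rot: [-180.0, 0.0, 29.6]
wrist_force: [5.1, -1.8, -3.2]
opening: 0.047
grasp_force: 22.8
```

```bash
python3 s.py
```

```text
12.25 yaw 29.61 F [ 5.13 -1.78 -3.21] T [-0.52  -1.009 -0.076] e6 -0.112 p [ 0.4718 -0.1228  0.0999] 0.047 22.8
```

Lateral load is building (5 N). I'll relieve it with a 0.5 mm sideways correction before lifting more.

>>> {"fn": "arm_command", "kwargs": {"series": [[0.0002,0.0002,0,0],[0.0004,0.0005,0,0],[0.0004,0.0005,0,0],[0.0004,0.0005,0,0],[0.0004,0.0005,0,0]]}}

```text
time: 12.75
ee_pos: [0.4721, -0.1229, 0.1]
tcp_rot: [-180.0, 0.0, 29.6]
wrist_force: [2.3, -1.4, -3.6]
opening: 0.0465
grasp_force: 22.6
```

```bash
python3 l2.py a7; python3 s.py
```

```text
[-1.45945574e+01 -4.02720295e+00 -1.34972931e+01  8.05771631e+01
  1.26998661e-03  1.35797554e+02] [ 0.47207295 -0.12291138  0.10001128] [-1.79966145e+02  3.29895517e-02  2.96078976e+01] [ 2.34351815 -1.39369271 -3.5659396 ] [-0.31304132 -0.42071132 -0.08546834]
white [ 0.4739 -0.1215  0.097   0.1181 78.2118]
[226 296   7  31 165] [229.33939394 310.64848485] [ 0.46101776 -0.10327025  0.127     ]
[330 296   7  31 164] [332.71341463 310.73780488] [ 0.48303506 -0.14209122  0.127     ]
[240 305  19  17 147] [250.31292517 313.14965986] [ 0.46435961 -0.11174096  0.127     ]
[304 305  20  18 150] [312.14666667 313.29333333] [ 0.47752966 -0.13505611  0.127     ]
[280. 299.] 0.83 [ 0.47027001 -0.12295856  0.116     ]
[410. 340.] 0.78 [ 0.48144424 -0.18966075  0.116     ]
[335.   4.] 0.65 [ 0.58286129 -0.08125138  0.116     ]
12.85 yaw 29.61 F [ 2.41 -1.37 -3.93] T [-0.219 -0.356 -0.066] e6 -0.101 p [ 0.4721 -0.1229  0.1001] 0.047 22.5
```

View pics/a7.png

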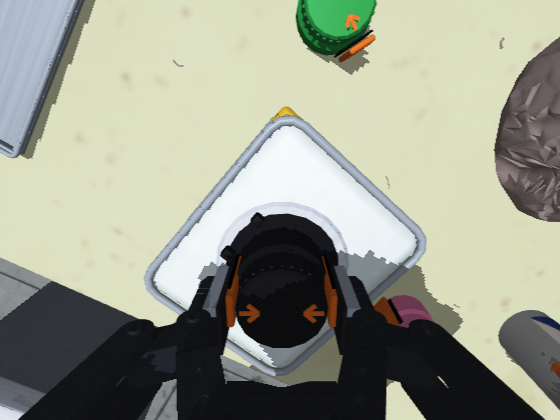

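The image shows the cap held between the pads, arrows at (250,313) and (312,313). It has come up 2.5 mm with a pull of only 3.6 N, and the can hasn't moved. I'll keep lifting gently.

>>> {"fn": "arm_command", "kwargs": {"series": [[0.0002,0.0003,-0.0005,0],[0.0002,0.0003,-0.001,0],[0.0002,0.0003,-0.0015,0],[0.0002,0.0003,-0.002,0],[0.0002,0.0003,-0.002,0]]}}

```text
time: 13.35
ee_pos: [0.4725, -0.123, 0.1023]
tcp_rot: [-180.0, 0.0, 29.6]
wrist_force: [-0.9, 1.0, -4.2]
opening: 0.0466
grasp_force: 22.7
```

```bash
python3 s.py
```

```text
13.35 yaw 29.61 F [-0.94  1.03 -4.22] T [ 0.105  0.329 -0.093] e6 -0.104 p [ 0.4725 -0.123   0.1023] 0.0466 22.7
```

Nearly 5 mm up at 4 N, so the cap is free of the lugs. Next I'll lift it clear.

>>> {"fn": "arm_command", "kwargs": {"series": [[0,0,-0.002,0],[0,0,-0.004,0],[0,0,-0.006,0],[0,0,-0.008,0],[0,0,-0.01,0]]}}

```text
time: 13.85
ee_pos: [0.4728, -0.1233, 0.1127]
tcp_rot: [180.0, -0.0, 29.6]
wrist_force: [-1.4, 0.2, -1.8]
opening: 0.0466
grasp_force: 23.2
```

```bash
python3 s.py
```

```text
13.85 yaw 29.61 F [-1.37  0.17 -1.76] T [-0.2    0.246  0.005] e6 0.0 p [ 0.4728 -0.1233  0.1127] 0.0466 23.2
```

>>> {"fn": "arm_command", "kwargs": {"series": [[0,0,-0.01,0],[0,0,-0.02,0],[0,0,-0.035,0],[0,0,-0.05,0],[0,0,-0.06,0]]}}

```text
time: 14.35
ee_pos: [0.4732, -0.1232, 0.1746]
tcp_rot: [179.9, -0.1, 29.6]
wrist_force: [0.4, -0.3, -0.4]
opening: 0.0468
grasp_force: 23.4
```

>>> {"fn": "arm_command", "kwargs": {"series": [[0,0,0,0],[0,0,0,0],[0,0,0,0],[0,0,0,0],[0,0,0,0]]}}

```text
time: 14.85
ee_pos: [0.4725, -0.1231, 0.1718]
tcp_rot: [-180.0, 0.0, 29.6]
wrist_force: [-0.0, -0.4, -0.4]
opening: 0.0468
grasp_force: 23.4
```

```bash
python3 s.py; python3 - <<'E'
from fit import *
for n in ('top','scene'):
    c=bot.camera(n);o=None
    for k,z in (('tray_floor',.003),('can',0),('can_corner',.085)):
        for m in bot.mark_of(n,k)[:2]: print(n,k,m['location'],round(m['confidence'],2),onz(c,m['location'],z).round(4))
    cv2.imwrite(f'pics/{n}9.png',c['color'])
    grey=lambda im:(lambda h:(h[...,1]<55)&(h[...,2]>120)&(h[...,2]<235))(cv2.cvtColor(im,cv2.COLOR_BGR2HSV))
    print(rect(c,o,.005,.5,.13,grey,.24))
E
```

```text
14.85 yaw 29.61 F [-0.01 -0.41 -0.4 ] T [0.02  0.024 0.072] e6 -0.0 p [ 0.4725 -0.1231  0.1718] 0.0468 23.4
top tray_floor [235.0, 235.3] 0.74 [0.4976 0.1229 0.003 ]
top tray_floor [298.4, 218.1] 0.55 [ 0.5491 -0.0779  0.003 ]
top can [311.6, 241.7] 0.56 [ 0.4742 -0.1184  0.    ]
top can_corner [300.0, 218.5] 0.44 [ 0.543 -0.08   0.085]
[ 0.4998  0.1298  0.2395  0.2395 90.    ]
scene tray_floor [243.5, 257.4] 0.84 [0.5069 0.1295 0.003 ]
scene can [316.4, 223.8] 0.61 [ 0.4628 -0.1315  0.    ]
scene can_corner [286.7, 199.4] 0.96 [ 0.5495 -0.0763  0.085 ]
[ 0.4815  0.1025  0.1875  0.2047 88.5679]
```

Cap is in hand and clear of the neck. Moving it to the tray.

>>> {"fn": "arm_command", "kwargs": {"series": [[0.01,-0.014,0,0],[0.03,-0.041,0,0],[0.05,-0.069,0,0],[0.07,-0.096,0,0],[0.09,-0.124,0,0]]}}

```text
time: 15.75
ee_pos: [0.4897, 0.0304, 0.1724]
tcp_rot: [180.0, -0.0, 29.6]
wrist_force: [0.4, 0.5, -0.2]
opening: 0.0468
grasp_force: 23.4
```

>>> {"fn": "arm_command", "kwargs": {"series": [[0.02,-0.028,0,0],[0.04,-0.056,0,0],[0.053,-0.073,0,0],[0.059,-0.08,0,0],[0.059,-0.08,0,0]]}}

```text
time: 16.25
ee_pos: [0.5015, 0.1285, 0.1721]
tcp_rot: [-180.0, 0.0, 29.7]
wrist_force: [-0.2, -0.2, -1.4]
opening: 0.0467
grasp_force: 23.4
```

>>> {"fn": "arm_command", "kwargs": {"series": [[0,0,0.02,0],[0,0,0.04,0],[0,0,0.06,0],[0,0,0.08,0],[0,0,0.09,0]]}}

```text
time: 16.75
ee_pos: [0.5007, 0.1264, 0.0806]
tcp_rot: [-180.0, 0.1, 29.5]
wrist_force: [-0.0, -0.6, -1.0]
opening: 0.0472
grasp_force: 23.4
```

>>> {"fn": "arm_command", "kwargs": {"series": [[0,0,0,0],[0,0,0,0],[0,0,0,0],[0,0,0,0],[0,0,0,0]]}}

```text
time: 17.25
ee_pos: [0.5018, 0.1279, 0.0829]
tcp_rot: [180.0, -0.1, 29.6]
wrist_force: [-0.4, 0.3, -0.9]
opening: 0.0465
grasp_force: 23.4
```

```bash
python3 s.py; python3 - <<'E'
from fit import *
a=bot.camera('wrist')['color'];b=bot.camera('top')['color']
b=cv2.resize(b[170:290,160:320],(560,420),interpolation=cv2.INTER_CUBIC)
cv2.imwrite('pics/place.png',cv2.resize(np.hstack([a,b]),(800,300),interpolation=cv2.INTER_AREA))
E
```

```text
17.25 yaw 29.61 F [-0.38  0.29 -0.89] T [ 0.01   0.02  -0.024] e6 -0.002 p [0.5018 0.1279 0.0829] 0.0465 23.4
```

View pics/place.png

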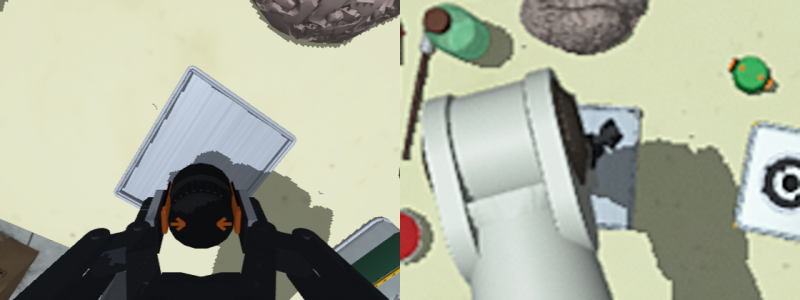

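```bash
python3 - <<'E'
from fit import *
o=bot.get_obs();c=bot.camera('wrist')
for z in (.0,.01):
  P=[onz(c,np.array(p)*1.4,z,o) for p in ((117,193),(192,68),(297,135))]
  print(z,(P[0]+P[2])/2,np.linalg.norm(P[0]-P[1]),np.linalg.norm(P[1]-P[2]))
E
```

```text
0.0 [4.95809620e-01 1.22175492e-01 1.38777878e-17] 0.1564626519902526 0.12439361993699803
0.01 [0.49931501 0.12428702 0.01      ] 0.14954677913977238 0.11889524413962985
```

Cap is over the tray, whose centre is about (0.498, 0.124). I'll lower it and feel for contact.

>>> {"fn": "arm_command", "kwargs": {"series": [[-0.002,0.001,0.015,0],[-0.004,0.001,0.03,0],[-0.004,0.001,0.045,0],[-0.004,0.001,0.055,0],[-0.004,0.001,0.06,0]]}}

```text
time: 17.9
ee_pos: [0.4976, 0.1248, 0.0204]
tcp_rot: [-180.0, 0.1, 29.6]
wrist_force: [0.1, 0.9, -0.6]
opening: 0.0465
grasp_force: 23.4
```

>>> {"fn": "arm_command", "kwargs": {"series": [[0,0,0.001,0],[0,0,0.002,0],[0,0,0.003,0],[0,0,0.004,0],[0,0,0.005,0]]}}

```text
time: 18.4
ee_pos: [0.4987, 0.1251, 0.0176]
tcp_rot: [180.0, -0.0, 29.6]
wrist_force: [0.3, -0.1, -0.4]
opening: 0.047
grasp_force: 23.4
```

```bash
python3 s.py
```

```text
18.4 yaw 29.61 F [ 0.34 -0.1  -0.44] T [ 0.019  0.039 -0.024] e6 -0.0 p [0.4987 0.1251 0.0176] 0.047 23.4
```

>>> {"fn": "arm_command", "kwargs": {"series": [[0,0,0.0006,0],[0,0,0.0012,0],[0,0,0.0018,0],[0,0,0.0024,0],[0,0,0.003,0]]}}

```text
time: 18.9
ee_pos: [0.4985, 0.125, 0.0146]
tcp_rot: [180.0, -0.0, 29.6]
wrist_force: [-3.0, -0.4, 7.6]
opening: 0.0474
grasp_force: 25.7
```

```bash
python3 s.py
```

```text
18.9 yaw 29.61 F [-2.96 -0.35  7.62] T [-0.123  0.622 -0.017] e6 -0.0 p [0.4985 0.125  0.0146] 0.0474 25.7
```

Contact with the tray floor at 7.6 N. Releasing, then rising straight up.

>>> {"fn": "arm_command", "kwargs": {"series": [[0,0,0,0],[0,0,0,0],[0,0,0,0],[0,0,0,0],[0,0,0,0]], "hand": 0.08}}

```text
time: 19.4
ee_pos: [0.4985, 0.125, 0.0142]
tcp_rot: [-180.0, 0.0, 29.6]
wrist_force: [-0.8, -0.1, 0.0]
opening: 0.0797
grasp_force: 0.0
```

>>> {"fn": "arm_command", "kwargs": {"series": [[0,0,-0.005,0],[0,0,-0.015,0],[0,0,-0.03,0],[0,0,-0.05,0],[0,0,-0.075,0]]}}

```text
time: 19.9
ee_pos: [0.4983, 0.125, 0.0909]
tcp_rot: [-180.0, 0.0, 29.6]
wrist_force: [0.9, -0.1, 0.7]
opening: 0.0803
grasp_force: 0.0
```

>>> {"fn": "arm_command", "kwargs": {"series": [[0,0,-0.03,0],[0,0,-0.06,0],[0,0,-0.08,0],[0,0,-0.08,0],[0,0,-0.08,0]]}}

```text
time: 20.4
ee_pos: [0.4987, 0.125, 0.1702]
tcp_rot: [180.0, -0.1, 29.6]
wrist_force: [-0.0, -0.1, -0.5]
opening: 0.0799
grasp_force: 0.0
```

```bash
python3 s.py; python3 - <<'E'
from fit import *
o=bot.get_obs();c=bot.camera('wrist');cv2.imwrite('pics/end.png',c['color'])
for k,z in (('cap_grip',.032),('tray_floor',.003),('can_corner',.085)):
    for m in bot.mark_of('wrist',k)[:2]: print(k,m['location'],round(m['confidence'],2),onz(c,m['location'],z,o).round(4))
E
```

```text
20.4 yaw 29.61 F [-0.01 -0.11 -0.46] T [0.03  0.04  0.029] e6 -0.0 p [0.4987 0.125  0.1702] 0.0799 0.0
cap_grip [528.6, 206.1] 0.89 [ 0.6073 -0.0768  0.032 ]
cap_grip [276.5, 201.0] 0.75 [0.4963 0.1287 0.032 ]
can_corner [529.0, 292.2] 0.73 [ 0.5451 -0.0846  0.085 ]
```

View pics/end.png

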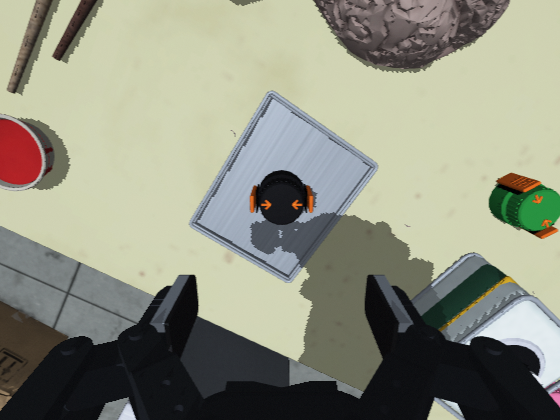

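The cap stands upright at (282,200) in the middle of the tray, and the can corner reads (0.545, -0.085) against (0.546, -0.083) at the start. Handing in.

```bash
python3 -c "
from workcell import bot
print(bot.job_done())"
```

```text
the job is handed in; nothing more can be done
None
```

The job is handed in: the thinner can is open, its cap stands upright near the centre of the steel tray, and the can's corner reads within about 2 mm of where it started; the hand-in gave no verdict back.

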